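Make up two microscope specimen kits

ROBOT

A 6-joint arm with a two-finger parallel gripper is mounted at the origin on the work surface. World frame = base frame: x ahead of the robot, y to its left, z up, the work surface at z = 0. Lengths are in m, angles in degrees, forces in N, time in s.
With the tool pointing down it reaches from about 0.25 to 0.725 m from the base axis. Payload 9.7 kg.
Tool frame: the origin (TCP) lies between the finger pads; the fingertips stand arm.tip_reach ahead of it and the grasp point (between the pads) lies 2 mm behind it (arm.tip_reach is the distance from the TCP to the fingertips, in m); z points along the fingers, y is the line along which they close (so a half turn about z gives the same grasp; the last joint's range is limited). The gripper opens to 85 mm and grips with 20 to 120 N. Pads are 22 mm wide; open, the fingers measure 114 mm over their backs; the gripper's body (76 mm by 85 mm) begins 54 mm behind the grasp point. The pads swing forward as they close: fully open they stand 13 mm farther back than shut.
Start: joints at [65.374, 4.979, 10.078, 95.1, 0, 90], TCP at [0.229, 0.5, 0.216] pointing down, gripper open.
Joint ranges: [-179.16, 179.16], [-48.56, 103.87], [-65.8, 70.77], [-126.05, 130.52], [-82.76, 87.17], [-180, 180]. Speed limits (degrees/s): [127.2, 127.2, 147.25, 180, 180, 180].

INTERFACE

Orientations are given as a 3x3 rotation matrix whose columns are the frame's x, y, z axes.
In Python, from rig import arm, eyes gives the robot as it stands. The module is installed in compiled form; this text tells all that it offers.
- The arm moves only by the shell command python3 -m creep 'ROWS' [FORCE]. ROWS is text: rows parted by semicolons, each of 7 numbers parted by spaces: the finger opening in m, from 0 to 0.0854, then the shift along the tool's x, y, z in m, then the turn, a rotation vector about the tool's x, y, z in rad. A call has 1 to 20 rows; each row shifts and turns the commanded pose from where the row before left it, along the tool's axes as they then stand; what a row does not reach is not made up. A row lasts 1/8 s, in which the tool goes at most 62.5 mm and 10.7 degrees, less where a joint would pass 70% of its speed; a pose out of reach is approached as far as the arm can. A call is refused whole if a number of a shift passes 0.0625 or a number of a turn 0.188, either way. A call with a gripper value outside its range is refused whole. The fingers move at their own pace and stop on an object; FORCE is the grip in N (left out, the last holds). Time passes only in rows, so rows that do not move let the fingers close. It gives the time, the measured TCP pose, the force, the opening and the grip force at its end, in the units of the state.
- arm.get_obs(): the state, without advancing time (a new reading comes with each control period).
- eyes.read_camera(name): name is "scene" or "top"; returns (picture, depth): 400x640x3 uint8, blue, green, red; 400x640 float32, m along the optical axis (not along the pixel's ray), 0 where there is no reading.
- eyes.camera_params(name): a dict with "fov_y" (degrees; the focal length in pixels is half the picture's height over the tangent of half this angle, whatever the lens; pixels are square), "cx", "cy" (the principal point, pixels), "T" (4x4, takes a point from camera to world coordinates). Camera axes: x right, y down, z forward; pixel columns grow to the right and rows downward; lengths in m; the calibration is good to about 2 mm. A picture is of the moment at which its call begins. camera_params takes no time and is no camera call.
- arm.job_done(): hands the job in; it is judged then, once.
The state is a dict: "t": time; "q": joint angles; "dq": joint speeds; "effort": joint torques, N m; "position": TCP position; "orientation": TCP orientation; "force": force on the tool from outside, world axes, zero at the start; "wrist_torque": the same for the moment, N m; "finger_gap": finger opening in m; "finger_force": force on a finger pad.
Only numpy, scipy, OpenCV 4.12 (cv2) and the standard library are available. Lean on these libraries where they do the work, as an engineer would, in place of code of your own. Each camera call takes 0.05 s, during which the arm holds its last target. There are 200 camera calls.

TASK

Make up the two specimen kits for the microscope, one thing to each compartment. The two-compartment tray gets the small round mount and the long objective; the three-compartment tray gets the oblong block mount, the short objective and the dropper bottle. Set each thing down gently, never dropping it, so that it stands upright on the compartment floor, and leave the wide round mount, the hexagonal block and the jar where they are.

Things in the scene. Friction and masses are not known exactly. Their poses are not given: they have to be found in the camera images.
- tray_two: Shallow grey tray with an aluminium rim, fixed to the bench, 114x54 mm over all, long side along its x axis. Two square compartments in a row along x, each 48x48 mm inside, centred at x = -30 and +30 mm, y = 0; the floor is 3 mm above the bench, the rim and the 12 mm wide ribs between compartments rise to 9 mm above the bench. Origin: centre of its underside, on the bench; z up.
- tray_three: Shallow grey tray with an aluminium rim, fixed to the bench, 174x54 mm over all, long side along its x axis. Three square compartments in a row along x, each 48x48 mm inside, centred at x = -60, 0 and +60 mm, y = 0; the floor is 3 mm above the bench, the rim and the 12 mm wide ribs between compartments rise to 9 mm above the bench. Origin: centre of its underside, on the bench; z up.
- round_mount: The small round specimen mount: white resin cylinder 30 mm across and 25 mm high, with a 13 mm square steel coupon flush in its top. Stands on the bench. Origin: centre of its underside; z up along its axis.
- block_mount: Oblong specimen mount: white resin block, 34 mm along its x, 24 mm along its y, 25 mm high, with a 20x7 mm steel coupon (long way along x) in its top. Best gripped across the 24 mm. Origin: centre of its underside; z up.
- short_objective: Short microscope objective standing on its black cap, nose up: straight metal barrel 28 mm across up to 32 mm, then a blunt nose to 38 mm high with a wide dark lens (17 mm across). Origin: centre of its underside; z up along its axis.
- long_objective: Long microscope objective standing on its black cap, nose up: straight metal barrel 28 mm across up to 42 mm, then a slender cone to 62 mm high, pointed, with a 6 mm lens at the tip (10 mm across). Origin: centre of its underside; z up along its axis.
- dropper_bottle: Small closed amber dropper bottle: straight body 28 mm across up to 40 mm, white collar 20 mm across from 46 to 58 mm, dark rubber teat to 74 mm high. Origin: centre of its underside; z up along its axis.
- wide_mount: Stays in stock, not part of a kit: a wide round white specimen mount, 42 mm across and 25 mm high, with a 20 mm square steel coupon. Origin: centre of its underside; z up along its axis.
- hex_block: Stays in stock, not part of a kit: a flat hexagonal steel reference block, 36 mm across flats (42 mm across corners), 14 mm high. Origin: centre of its underside; z up along its axis.
- sample_jar: Stays in stock, not part of a kit: a clear round jar with a white lid 40 mm across, 54 mm high. Origin: centre of its underside; z up along its axis.
Not all that is in view belongs to the job. What is shaped like the round_mount but orange or yellow is not meant.

How it is judged:
By the outcome, as a careful person would: the job done as asked, in the order asked, and still so for the second after the job is handed in, with the robot touching nothing.
It also fails if it takes over 128 s, if anything falls off the work surface, if the arm or the gripper's body presses on something with over 40 N, if the wrist force passes 120 N, or if a joint passes its speed limit or range.

## Working session

There is one attempt and no reset: what is moved stays moved. The work goes in short steps, Python scripts to look and compute and a shell command to move; the robot and the scene stay as the last step left them, time stands still between calls to the robot, and variables do not carry over. Pictures are saved under pics/ and viewed, at most 14 in all, crops included, and the job is handed in when it is done.

```bash
mkdir -p pics; python3 - <<'E'
from rig import arm, eyes
import cv2, numpy as np
np.set_printoptions(precision=4,suppress=True)
for n in ("scene","top"):
    p,d=eyes.read_camera(n); cv2.imwrite(f"pics/{n}0.png",p); np.savez(f"{n}0.npz",p=p,d=d)
    c=eyes.camera_params(n); print(n,c, (d>0).mean())
print(arm.get_obs(), arm.tip_reach)
E
```

```text
scene {'fov_y': 50.083606894563275, 'cx': 317.1392429534572, 'cy': 196.11757013256903, 'T': array([[ 0.5603,  0.6804, -0.4724,  0.9359],
       [ 0.8283, -0.4549,  0.3271, -0.2406],
       [ 0.0077, -0.5745, -0.8185,  0.6687],
       [ 0.    ,  0.    ,  0.    ,  1.    ]])} 0.9958671875
top {'fov_y': 45.227319173592754, 'cx': 322.56519273578033, 'cy': 192.22898800944614, 'T': array([[ 0.0261, -0.9994,  0.021 ,  0.5361],
       [-0.9997, -0.026 ,  0.0007, -0.0168],
       [-0.0001, -0.0211, -0.9998,  0.9595],
       [ 0.    ,  0.    ,  0.    ,  1.    ]])} 0.9958671875
{'t': 0.1, 'q': array([65.3771,  5.0072, 10.0385, 95.0984, -0.0011, 90.0015]), 'dq': array([ 0.0431, -0.0464,  0.0566, -0.0043,  0.0133,  0.0104]), 'effort': array([  0.0021, -52.156 ,  46.5655,   0.0159,   0.0001,   0.    ]), 'position': array([0.2291, 0.4998, 0.2156]), 'orientation': array([[-0.9091,  0.4167, -0.0005],
       [ 0.4167,  0.9091, -0.0011],
       [-0.    , -0.0012, -1.    ]]), 'force': array([ 1.0441, -0.3712, -0.336 ]), 'wrist_torque': array([-0.0228, -0.0184,  0.0181]), 'finger_force': 0.0, 'finger_gap': 0.08537726317678809} 0.017
```

View pics/scene0.png

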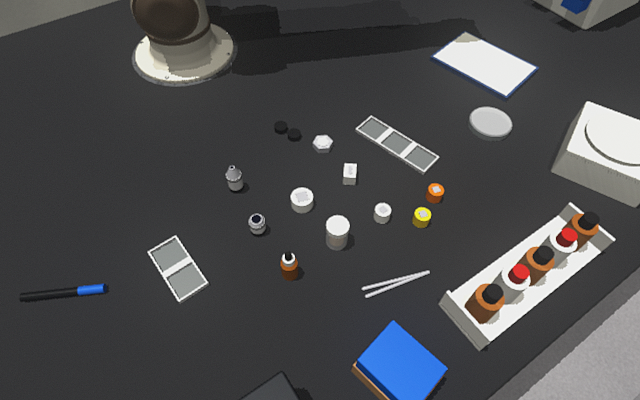

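View pics/top0.png

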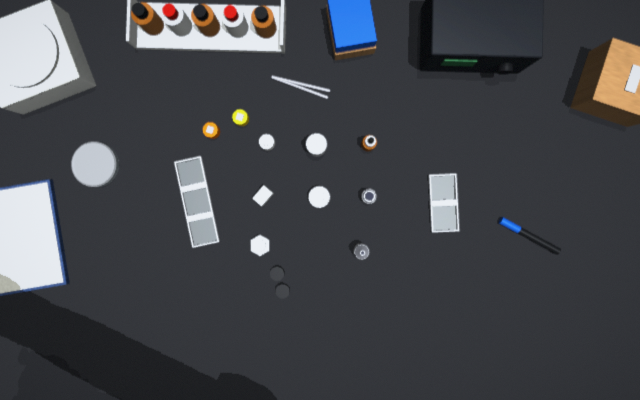

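The scene view shows tray_two at (178,268) and tray_three at (397,143). The top view has these things:

| Thing | Top view pixel |
|---|---|
| tray_two | (444,203) |
| tray_three | (197,202) |
| small round mount | (267,142) |
| jar | (316,144) |
| bottle | (369,143) |
| block | (263,196) |
| wide mount | (319,197) |
| short objective | (369,196) |
| long objective | (362,252) |
| hex block | (260,245) |

The orange and yellow decoys are at (210,130) and (240,117).

```bash
cat > h.py <<'E'
import numpy as np, cv2
from rig import arm, eyes
np.set_printoptions(precision=4,suppress=True)
def f(c): return 200/np.tan(np.radians(c["fov_y"]/2))
def ray(c,uv):
    uv=np.atleast_2d(uv).astype(float)
    r=np.c_[(uv[:,0]-c["cx"])/f(c),(uv[:,1]-c["cy"])/f(c),np.ones(len(uv))]
    return r@c["T"][:3,:3].T, c["T"][:3,3]
def plane(c,uv,z):
    r,o=ray(c,uv); return o+r*((z-o[2])/r[:,2])[:,None]
def cloud(c,d):
    v,u=np.mgrid[:400,:640]; r,o=ray(c,np.c_[u.ravel(),v.ravel()])
    return (o+r*d.ravel()[:,None]).reshape(400,640,3)
def proj(c,P):
    p=(np.asarray(P)-c["T"][:3,3])@c["T"][:3,:3]; return p[...,:2]/p[...,2:]*f(c)+[c["cx"],c["cy"]]
E
python3 - <<'E'
from h import *
top={"round":(267,142),"jar":(316,144),"bottle":(369,143),"block":(263,196),"wide":(319,197),"short":(369,196),"long":(362,252),"hex":(260,245)}
sc={"round":(383,213),"jar":(338,232),"bottle":(289,264),"block":(350,174),"wide":(302,200),"short":(257,223),"long":(235,180),"hex":(323,143)}
for n,S,in (("top",top),("scene",sc)):
    c=eyes.camera_params(n); z=np.load(n+"0.npz"); W=cloud(c,z["d"])
    bench=W[150:230,240:400,2]; print(n,"bench z",np.median(bench[bench<.006]),bench[bench<.006].std())
    m=((W[...,2]>.008)&(z["d"]>0)).astype(np.uint8); k,L,st,ce=cv2.connectedComponentsWithStats(m)
    for o,(u,v) in S.items():
        w=L[v-4:v+5,u-4:u+5]; w=w[w>0]
        if not len(w): print(o,"none"); continue
        i=np.bincount(w).argmax(); P=W[L==i]; h=np.percentile(P[:,2],97)
        T=P[P[:,2]>h-.006]; 
        print(o,"n",len(P),"h",h.round(4),"top-mid",(T.min(0)+T.max(0))[:2]/2,"top-mean",T[:,:2].mean(0),"ext",np.ptp(P,0)[:2])
    # trays: rim mask by brightness, fit rect on rim plane 9 mm
    g=cv2.cvtColor(z["p"],cv2.COLOR_BGR2GRAY); b=(g>85).astype(np.uint8); k,L,st,ce=cv2.connectedComponentsWithStats(cv2.morphologyEx(b,cv2.MORPH_CLOSE,np.ones((3,3))))
    for o,(u,v) in (("two",(444,203)),("three",(197,202))) if n=="top" else (("two",(178,268)),("three",(397,143))):
        w=L[v-12:v+13,u-12:u+13]; w=w[w>0]; i=np.bincount(w).argmax()
        vv,uu=np.nonzero(L==i); Z=np.median(W[L==i][:,2])
        print(o,"z med/90",Z,np.percentile(W[L==i][:,2],90),cv2.minAreaRect(plane(c,np.c_[uu,vv],.009)[:,:2].astype(np.float32)*1000))
E
```

```text
top bench z -0.0002999564881035477 0.001714060100165028
round n 196 h 0.028 top-mid [0.6518 0.0961] top-mean [0.6516 0.0965] ext [0.0297 0.0296]
jar n 372 h 0.0565 top-mid [ 0.6461 -0.0013] top-mean [ 0.6462 -0.0013] ext [0.0384 0.0381]
bottle n 189 h 0.0731 top-mid [ 0.6533 -0.1025] top-mean [ 0.6536 -0.1024] ext [0.0278 0.0271]
block n 230 h 0.0274 top-mid [0.5463 0.1017] top-mean [0.5462 0.1013] ext [0.0372 0.0392]
wide n 352 h 0.0277 top-mid [ 0.5463 -0.0094] top-mean [ 0.5466 -0.0088] ext [0.0392 0.0392]
short n 177 h 0.0408 top-mid [ 0.5505 -0.1057] top-mean [ 0.5504 -0.105 ] ext [0.0273 0.0266]
long n 195 h 0.0627 top-mid [ 0.4441 -0.092 ] top-mean [ 0.4442 -0.0924] ext [0.0263 0.027 ]
hex n 291 h 0.0166 top-mid [0.4489 0.1051] top-mean [0.4488 0.1051] ext [0.0396 0.0342]
two z med/90 0.0039846100720371536 0.009764363156582245 ((542.0912475585938, -256.5205078125), (117.36861419677734, 57.30764389038086), 3.9459304809570312)
three z med/90 0.0029687299806077094 0.00864016924535176 ((531.8019409179688, 233.45657348632812), (177.6356964111328, 57.730289459228516), 13.85736465454
[... 411 characters left out ...]
t [0.0381 0.039 ]
wide n 434 h 0.0265 top-mid [ 0.5492 -0.0075] top-mean [ 0.5509 -0.008 ] ext [0.0435 0.0419]
short n 288 h 0.0396 top-mid [ 0.5541 -0.1039] top-mean [ 0.5552 -0.104 ] ext [0.0267 0.0284]
long n 328 h 0.0619 top-mid [ 0.4481 -0.0913] top-mean [ 0.4494 -0.0919] ext [0.0233 0.0277]
hex n 230 h 0.0158 top-mid [0.4521 0.106 ] top-mean [0.4527 0.1059] ext [0.0413 0.0368]
two z med/90 0.0033628583292321657 0.009030841312416304 ((544.9833984375, -254.5557861328125), (119.29833984375, 55.358436584472656), 4.0022196769714355)
three z med/90 0.003429925497648756 0.008868675670095416 ((533.3694458007812, 233.12417602539062), (177.50735473632812, 63.283504486083984), 13.596012115478516)
```

```bash
cat > to.py <<'E'
# usage: to.py x y z phi(deg of tool y): turn about tool z, then shift in tool axes after the turn
import sys; from h import *
x,y,z,ph=map(float,sys.argv[1:5]); o=arm.get_obs(); R=o["orientation"]; p=o["position"]
a=np.radians(ph); Y=np.array([np.cos(a),np.sin(a),0]); X=np.array([-Y[1],Y[0],0]); Z=np.array([0,0,-1.])
G=np.c_[X,Y,Z]; rv=cv2.Rodrigues(R.T@G)[0].ravel()
print("t",round(o["t"],2),"p",p,"turn",rv,"shift",G.T@(np.array([x,y,z])-p),"F",o["force"],"gap",round(o["finger_gap"],4),"ff",round(float(o["finger_force"]),1))
E
python3 to.py .653 .0973 .15 94
python3 - <<'E'
from h import *
for n,(u,v) in (("top",(263,196)),("scene",(350,174))):
    c=eyes.camera_params(n); z=np.load(n+"0.npz"); W=cloud(c,z["d"])
    m=((W[...,2]>.019)&(z["d"]>0)).astype(np.uint8); k,L,st,ce=cv2.connectedComponentsWithStats(m)
    P=W[L==L[v,u]]; print(cv2.minAreaRect(P[:,:2].astype(np.float32)*1000))
E
```

```text
t 0.1 p [0.2291 0.4998 0.2156] turn [-0.0012 -0.0003 -0.4996] shift [-0.3948 -0.4311  0.0656] F [ 1.0441 -0.3712 -0.336 ] gap 0.0854 ff 0.0
((546.3404541015625, 101.7197494506836), (24.325002670288086, 33.916778564453125), 51.26714324951172)
((549.9417724609375, 102.70845031738281), (23.36260986328125, 36.008724212646484), 53.22364807128906)
```

```bash
python3 -m creep '0.06 0 0 0 0 0 -0.125;0.06 0 0 0 0 0 -0.125;0.06 0 0 0 0 0 -0.125;0.06 0 0 0 0 0 -0.125;0.06 -0.033 -0.036 0.005 0 0 0;0.06 -0.033 -0.036 0.005 0 0 0;0.06 -0.033 -0.036 0.005 0 0 0;0.06 -0.033 -0.036 0.005 0 0 0;0.06 -0.033 -0.036 0.005 0 0 0;0.06 -0.033 -0.036 0.005 0 0 0;0.06 -0.033 -0.036 0.005 0 0 0;0.06 -0.033 -0.036 0.005 0 0 0;0.06 -0.033 -0.036 0.005 0 0 0;0.06 -0.033 -0.036 0.005 0 0 0;0.06 -0.033 -0.036 0.005 0 0 0;0.06 -0.033 -0.036 0.005 0 0 0;0.06 0 0 0 0 0 0;0.06 0 0 0 0 0 0' 40; python3 to.py .653 .0973 .08 94
```

```text
t: 2.35
position: [0.6542, 0.0968, 0.1557]
orientation: [[-0.998, -0.07, -0.001], [-0.07, 0.998, -0.0], [0.001, 0.0, -1.0]]
force: [-0.3, 0.5, 0.7]
finger_gap: 0.0602
finger_force: 0.0
t 2.35 p [0.6542 0.0968 0.1557] turn [ 0.0001 -0.0012  0.    ] shift [0.0011 0.0006 0.0757] F [-0.2664  0.474   0.6519] gap 0.0602 ff 0.0
```

```bash
python3 -m creep '0.06 0.001 0 0.03 0 0 0;0.06 0 0 0.03 0 0 0;0.06 0 0 0.03 0 0 0;0.06 0 0 0.02 0 0 0;0.06 0 0 0.01 0 0 0;0.06 0 0 0.0095 0 0 0;0.06 0 0 0 0 0 0'; python3 to.py .653 .0973 .026 94; python3 - <<'E'
from h import *
p,d=eyes.read_camera("scene"); cv2.imwrite("pics/s1.png",cv2.resize(p[130:290,260:500],None,fx=3,fy=3))
E
```

```text
t: 3.22
position: [0.6534, 0.0968, 0.0266]
orientation: [[-0.998, -0.07, -0.0], [-0.07, 0.998, -0.0], [0.0, 0.0, -1.0]]
force: [0.2, -1.1, -0.4]
finger_gap: 0.0597
finger_force: 0.0
t 3.23 p [0.6534 0.0968 0.0266] turn [ 0.     -0.0002  0.0004] shift [0.0004 0.0005 0.0006] F [ 0.2307 -1.1055 -0.4391] gap 0.0597 ff 0.0
```

View pics/s1.png

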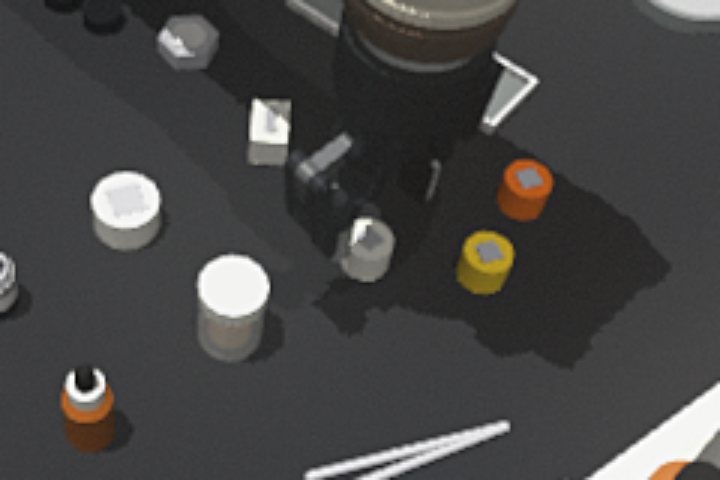

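The small mount is at crop (365,250), with the fingers behind it in shadow. I'll project the fingertips and check that they straddle it.

```bash
python3 - <<'E'
from h import *
c=eyes.camera_params("scene")
P=np.array([[.6555,.0668,.0096],[.6513,.1268,.0096],[.6555,.0668,.0286],[.6513,.1268,.0286],[.653,.0973,.025]])
print((proj(c,P)-[260,130])*3)
p,d=eyes.read_camera("scene"); q=cv2.convertScaleAbs(p[180:240,340:440],alpha=3,beta=20); q=cv2.resize(q,None,fx=7,fy=7)
for a in (proj(c,P)-[340,180]+.5)*7: cv2.circle(q,tuple(int(i) for i in a),4,(0,0,255),-1)
cv2.imwrite("pics/s2.png",q)
E
```

```text
[[325.0462 278.1242]
 [397.4364 227.1868]
 [328.4511 261.2416]
 [402.1928 209.7554]
 [365.2794 237.5917]]
```

View pics/s2.png

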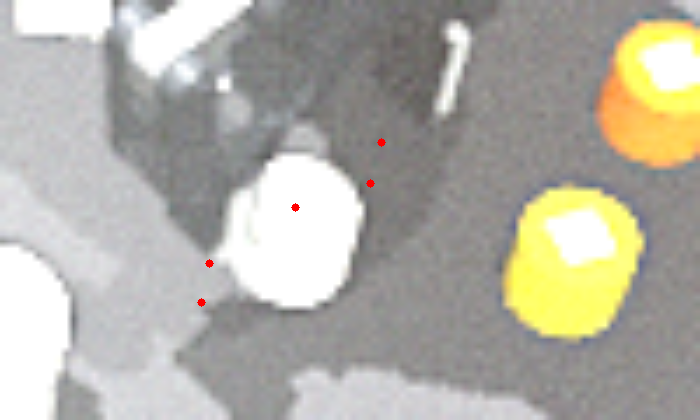

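The mount centre matches its projected point, but the dark fingers are hard to make out. I'll check them with depth.

```bash
python3 - <<'E'
from h import *
for n in ("scene","top"):
    c=eyes.camera_params(n); p,d=eyes.read_camera(n); W=cloud(c,d).reshape(-1,3)
    for nm,s in (("+y",(W[:,1]>.12)&(W[:,1]<.15)),("-y",(W[:,1]>.045)&(W[:,1]<.076))):
        Q=W[s&(W[:,0]>.62)&(W[:,0]<.69)&(W[:,2]>.008)&(W[:,2]<.07)]
        if len(Q)==0: print(n,nm,"none"); continue
        for a,b in ((.008,.02),(.02,.035),(.035,.07)):
            T=Q[(Q[:,2]>=a)&(Q[:,2]<b)]
            if len(T): print(n,nm,a,len(T),"min",T.min(0),"max",T.max(0))
E
```

```text
scene +y 0.02 3 min [0.6888 0.144  0.0235] max [0.6896 0.1499 0.0259]
scene +y 0.035 94 min [0.6431 0.1242 0.0464] max [0.665  0.1403 0.0689]
scene -y 0.035 59 min [0.6526 0.053  0.0464] max [0.67   0.0676 0.0698]
top +y none
top -y 0.035 8 min [0.6443 0.0508 0.0477] max [0.6506 0.0635 0.0689]
```

```bash
python3 - <<'E'
from h import *
c=eyes.camera_params("scene"); p,d=eyes.read_camera("scene"); W=cloud(c,d)
print("zeros",(d[180:215,360:412]==0).sum())
print((W[180:214:2,372:412:2,2]*1000).round().astype(int))
print(p[180:214:2,372:412:2].mean(2).astype(int))
o=arm.get_obs(); print(o["q"])
E
```

```text
zeros 6
[[153 153 155 154 155 155 150 146 142 146 148 148 144 123  87  91 105 117
  110  94]
 [153 150 152 151 152 149 143 140 141 145 146 144 137  80  85  89  91  98
   95  90]
 [149 144 669 147 145 141 138 135 139 140 139 134  73  75  81  85  86  85
   87  -1]
 [142 117 115 112 136 135 130 133 135 133 127  63  68  71  76  81  83  82
    0   0]
 [115 116 117 113 113  -2 129 132 130 125  -3  59  62  68  70  75  80  75
   -2   1]
 [112 116 117 118 115 114 126 128 125  -1   0  53  57  64  66  69  73   0
   -2  -1]
 [139 112 114 117 117 123 122 123 118   0  -2  50  52  57  62  66  68  -2
    1   0]
 [ -2  -3 113 112 115 119 119 115  -2   0   0  -2  48  52  55  62  56   1
    2   0]
 [ 97   1 109 112 115 116 114  -1   2   0   0   1  -1  47  52  55   0  -1
    0   1]
 [ 98  97 108 108 113  -3  -1  -1   0   2  -1   0  -1  -2   2   0  -1  -2
   -1  -2]
 [100 103 106 102  98  -1   0   0   0   0   2   1  -1  -1  -2   1   1   0
    0  -2]
 [ 97 100 102  97   0   1  -2  -1   0   0   1  -2   0   2   1  -1  -2  -1
   -2  -2]
 [ 95  99  95  87  25  25  24  24   1   0   0   2  -1   0  -1   1   1   
[... 1149 characters left out ...]
 33  35  35  34  36  35  36  35  34  32  37
   39  38]
 [ 39  38  41  32  50  57  56  53  35  36  37  37  35  36  35  35  36  45
   43  41]
 [ 38  38  34  21 100 100  69  43  34  34  35  34  38  36  35  34  41  42
   40  43]
 [ 39  36  49 187 254 255 133 123  60  33  35  36  34  34  34  32  42  42
   38  40]
 [ 32  41  70 204 246  82 116 137 137  53  34  34  38  34  36  40  42  43
   39  41]
 [ 37  83  62 234 198 181  99 113 136 123  32  38  37  34  36  37  44  40
   43  42]
 [ 50  85  91 216  88  94 100 100 130 129  27  34  39  34  35  43  42  39
   38  44]
 [ 63  85 128 133 133 105 115 137 134 124  28  32  35  35  43  39  41  41
   40  43]]
[ 8.4171 20.4751  7.455  76.9164  0.0001  4.4003]
```

Depth puts the fingertips at z≈0.046 (opening 60 mm), not the 0.010 the text suggests. They are still above the mount, so I can close to 30 mm in the air and measure the tip height there.

```bash
python3 -m creep '0.03 0 0 0 0 0 0;0.03 0 0 0 0 0 0;0.03 0 0 0 0 0 0;0.03 0 0 0 0 0 0' 20;  python3 - <<'E'
from h import *
c=eyes.camera_params("scene"); p,d=eyes.read_camera("scene"); W=cloud(c,d)
Q=W.reshape(-1,3)
for n in ("scene","top"):
    c=eyes.camera_params(n); p,d=eyes.read_camera(n); W=cloud(c,d).reshape(-1,3)
    Q=W[(abs(W[:,0]-.653)<.025)&(abs(W[:,1]-.097)<.045)&(W[:,2]>.03)&(W[:,2]<.2)]
    for a in np.arange(.03,.13,.006):
        T=Q[(Q[:,2]>=a)&(Q[:,2]<a+.006)]
        if len(T): print(n,round(a,3),len(T),T.min(0)[:2],T.max(0)[:2])
q=cv2.convertScaleAbs(eyes.read_camera("scene")[0][150:240,330:450],alpha=3,beta=20); cv2.imwrite("pics/s3.png",cv2.resize(q,None,fx=6,fy=6))
E
```

```text
t: 3.98
position: [0.6535, 0.0967, 0.0267]
orientation: [[-0.998, -0.07, -0.0], [-0.07, 0.998, -0.0], [0.0, -0.0, -1.0]]
force: [0.4, -0.4, 0.0]
finger_gap: 0.0298
finger_force: 0.0
scene 0.036 2 [0.6468 0.1116] [0.649  0.1122]
scene 0.042 23 [0.6462 0.0749] [0.6674 0.1189]
scene 0.048 37 [0.6476 0.0683] [0.6681 0.1179]
scene 0.054 44 [0.6502 0.0672] [0.6682 0.1248]
scene 0.06 35 [0.6527 0.0677] [0.6682 0.1248]
scene 0.066 39 [0.6522 0.0687] [0.6678 0.1193]
scene 0.072 29 [0.6531 0.0696] [0.6673 0.1192]
scene 0.078 25 [0.6516 0.0714] [0.6685 0.1199]
scene 0.084 41 [0.6496 0.0559] [0.6707 0.1376]
scene 0.09 91 [0.6487 0.0534] [0.6716 0.1386]
scene 0.096 56 [0.6486 0.0526] [0.6713 0.1409]
scene 0.102 47 [0.6492 0.0523] [0.6734 0.1414]
scene 0.108 93 [0.6478 0.053 ] [0.6741 0.1405]
scene 0.114 39 [0.6648 0.0526] [0.6753 0.121 ]
scene 0.12 38 [0.6648 0.0741] [0.6739 0.1187]
scene 0.126 39 [0.6624 0.0545] [0.6742 0.1202]
top 0.048 1 [0.6445 0.0727] [0.6445 0.0727]
top 0.054 1 [0.6478 0.0666] [0.6478 0.0666]
top 0.06 1 [0.6487 0.066 ] [0.6487 0.066 ]
top 0.078 1 [0.6479 0.0641] [0.6479 0.0641]
top 0.09 8 [0.6431 0.0521] [0.6503 0.0632]
top 0.096 17 [0.6442 0.0539] [0.6555 0.0613]
top 0.102 4 [0.644  0.0534] [0.6475 0.0553]
top 0.108 3 [0.6447 0.0527] [0.6676 0.0533]
```

View pics/s3.png

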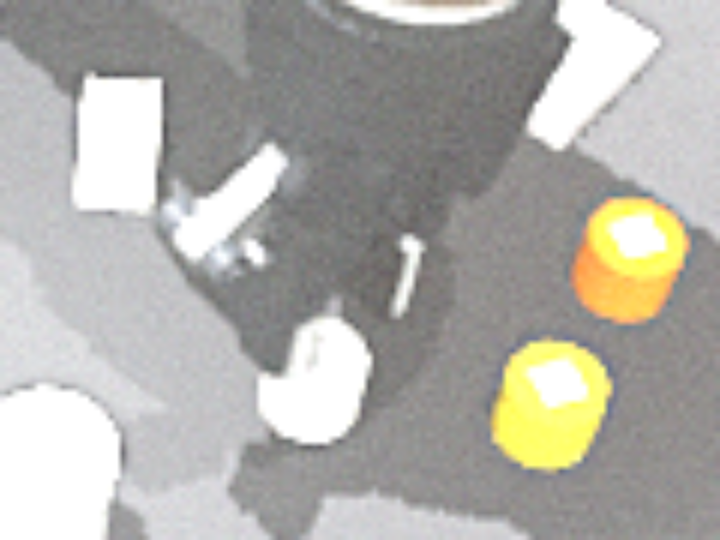

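The fingertips are about 14 mm above the TCP reading at 30 mm opening, and 20 mm above it at 60 mm. So z is about 30 mm off the text, while x and y agree. I'll open, go down in steps and check the force.

```bash
python3 -m creep '0.055 0 0 0 0 0 0;0.055 0 0 0 0 0 0;0.055 0 0 0.005 0 0 0;0.055 0 0 0.005 0 0 0;0.055 0 0 0.005 0 0 0;0.055 0 0 0.005 0 0 0;0.055 0 0 0.005 0 0 0;0.055 0 0 0 0 0 0' 40;  python3 - <<'E'
from h import *
for n in ("scene","top"):
    c=eyes.camera_params(n); p,d=eyes.read_camera(n); W=cloud(c,d).reshape(-1,3)
    Q=W[(abs(W[:,0]-.653)<.025)&(abs(W[:,1]-.097)<.045)&(abs(W[:,1]-.097)>.02)&(W[:,2]>.006)&(W[:,2]<.2)]
    for a in np.arange(.006,.042,.006):
        T=Q[(Q[:,2]>=a)&(Q[:,2]<a+.006)]
        if len(T): print(n,round(a,3),len(T),T.min(0)[:2],T.max(0)[:2])
E
```

```text
t: 5.18
position: [0.6532, 0.0967, 0.0011]
orientation: [[-0.998, -0.07, -0.001], [-0.07, 0.998, -0.0], [0.001, -0.0, -1.0]]
force: [0.1, -0.1, -0.3]
finger_gap: 0.055
finger_force: 0.0
scene 0.018 14 [0.6452 0.0632] [0.6656 0.1254]
scene 0.024 36 [0.6427 0.058 ] [0.6685 0.131 ]
scene 0.03 42 [0.642  0.0551] [0.6685 0.129 ]
scene 0.036 37 [0.6443 0.0558] [0.6689 0.1314]
scene 0.042 39 [0.646  0.0556] [0.6682 0.1383]
top 0.024 1 [0.6437 0.0652] [0.6437 0.0652]
top 0.03 1 [0.6487 0.0549] [0.6487 0.0549]
top 0.036 2 [0.644  0.0623] [0.6443 0.064 ]
top 0.042 1 [0.6436 0.0598] [0.6436 0.0598]
```

```bash
python3 -m creep '0.055 0 0 0.003 0 0 0;0.055 0 0 0.002 0 0 0;0.02 0 0 0 0 0 0;0.02 0 0 0 0 0 0;0.02 0 0 0 0 0 0;0.02 0 0 0 0 0 0;0.02 0 0 0 0 0 0;0.02 0 0 0 0 0 0' 40; python3 to.py .653 .0973 .15 94
```

```text
t: 6.28
position: [0.6536, 0.0968, -0.0031]
orientation: [[-0.998, -0.07, 0.0], [-0.07, 0.998, 0.0], [-0.0, 0.0, -1.0]]
force: [-0.1, -0.3, 2.4]
finger_gap: 0.0278
finger_force: 39.5
t 6.28 p [ 0.6536  0.0968 -0.0031] turn [0.     0.0004 0.0004] shift [ 0.0006  0.0006 -0.1531] F [-0.0973 -0.2797  2.3647] gap 0.0278 ff 39.5
```

```bash
python3 -m creep '0.02 0 0 -0.005 0 0 0;0.02 0 0 -0.015 0 0 0;0.02 0 0 -0.025 0 0 0;0.02 0 0 -0.03 0 0 0;0.02 0 0 -0.03 0 0 0;0.02 0 0 -0.025 0 0 0;0.02 0 0 0 0 0 0;0.02 0 0 0 0 0 0'; python3 to.py .5734 -.2534 .127 94;  python3 - <<'E'
from h import *
p=eyes.read_camera("scene")[0]; q=cv2.convertScaleAbs(p[100:300,260:480],alpha=2,beta=10); cv2.imwrite("pics/s4.png",cv2.resize(q,None,fx=3,fy=3))
E
```

```text
t: 7.28
position: [0.6533, 0.0967, 0.1262]
orientation: [[-0.998, -0.07, -0.001], [-0.07, 0.998, -0.0], [0.001, -0.0, -1.0]]
force: [-0.1, -0.9, 0.1]
finger_gap: 0.0283
finger_force: 39.4
t 7.28 p [0.6533 0.0967 0.1262] turn [-0.     -0.0005  0.0004] shift [ 0.1041 -0.3437 -0.0008] F [-0.0705 -0.8638  0.061 ] gap 0.0283 ff 39.4
```

View pics/s4.png

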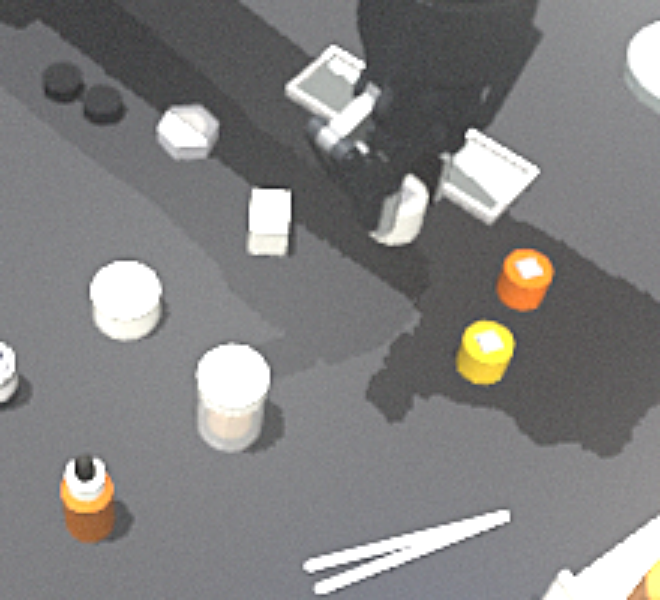

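The mount is held upright at crop (400,212). Next I carry it over tray_two.

```bash
python3 -m creep '0.02 0.004 -0.015 0 0 0 0;0.02 0.009 -0.029 0 0 0 0;0.02 0.009 -0.029 0 0 0 0;0.02 0.009 -0.029 0 0 0 0;0.02 0.009 -0.029 0 0 0 0;0.02 0.009 -0.029 0 0 0 0;0.02 0.009 -0.029 0 0 0 0;0.02 0.009 -0.029 0 0 0 0;0.02 0.009 -0.029 0 0 0 0;0.02 0.009 -0.029 0 0 0 0;0.02 0.009 -0.029 0 0 0 0;0.02 0.009 -0.029 0 0 0 0;0.02 0.001 -0.01 0 0 0 0;0.02 0 0 0 0 0 0;0.02 0 0 0 0 0 0'; python3 to.py .5734 -.2534 .01 94;  python3 - <<'E'
from h import *
for n in ("scene","top"):
    c=eyes.camera_params(n); p,d=eyes.read_camera(n); W=cloud(c,d).reshape(-1,3)
    I=cv2.cvtColor(p,cv2.COLOR_BGR2GRAY).ravel()
    Q=W[(I>60)&(abs(W[:,0]-.573)<.025)&(abs(W[:,1]+.253)<.025)&(W[:,2]>.11)&(W[:,2]<.165)]
    if len(Q): print(n,len(Q),Q.min(0),Q.max(0),Q.mean(0))
E
```

```text
t: 9.2
position: [0.574, -0.253, 0.1265]
orientation: [[-0.997, -0.071, -0.0], [-0.071, 0.997, 0.0], [0.0, 0.0, -1.0]]
force: [-0.5, -0.5, -0.4]
finger_gap: 0.028
finger_force: 39.5
t 9.2 p [ 0.574  -0.253   0.1265] turn [ 0.0004 -0.0002  0.001 ] shift [ 0.0006 -0.0004  0.1165] F [-0.4985 -0.4964 -0.4233] gap 0.028 ff 39.5
scene 580 [ 0.5606 -0.2756  0.1294] [ 0.5905 -0.2312  0.1648] [ 0.5807 -0.253   0.1502]
top 8 [ 0.5582 -0.2492  0.1336] [ 0.5822 -0.2324  0.1619] [ 0.5687 -0.2358  0.1503]
```

```bash
python3 -m creep '0.02 0 0 0.03 0 0 0;0.02 0 0 0.03 0 0 0;0.02 0 0 0.03 0 0 0;0.02 0 0 0.02 0 0 0;0.02 0 0 0.01 0 0 0;0.02 0 0 0.0025 0 0 0;0.02 0 0 0.001 0 0 0;0.02 0 0 0 0 0 0;0.02 0 0 0 0 0 0'; python3 -m creep '0.02 0 0 0.001 0 0 0;0.02 0 0 0 0 0 0;0.02 0 0 0 0 0 0';python3 -m creep '0.02 0 0 0.001 0 0 0;0.02 0 0 0 0 0 0;0.02 0 0 0 0 0 0'
```

```text
t: 10.42
position: [0.5742, -0.2539, 0.0038]
orientation: [[-0.998, -0.07, 0.001], [-0.07, 0.998, -0.0], [-0.001, -0.0, -1.0]]
force: [0.2, 0.4, -0.2]
finger_gap: 0.0281
finger_force: 39.5
t: 10.8
position: [0.5739, -0.2537, 0.0022]
orientation: [[-0.998, -0.07, -0.0], [-0.07, 0.998, 0.0], [0.0, 0.0, -1.0]]
force: [1.1, -1.1, -0.3]
finger_gap: 0.0281
finger_force: 39.5
t: 11.18
position: [0.5739, -0.2537, 0.0012]
orientation: [[-0.998, -0.07, -0.0], [-0.07, 0.998, -0.0], [0.0, -0.0, -1.0]]
force: [-0.4, 0.2, -0.5]
finger_gap: 0.0281
finger_force: 39.5
```

```bash
python3 -m creep '0.02 0 0 0.0006 0 0 0;0.02 0 0 0 0 0 0;0.02 0 0 0 0 0 0';python3 -m creep '0.02 0 0 0.0006 0 0 0;0.02 0 0 0 0 0 0;0.02 0 0 0 0 0 0'
```

```text
t: 11.55
position: [0.5739, -0.2537, 0.0006]
orientation: [[-0.998, -0.07, -0.0], [-0.07, 0.998, 0.0], [0.0, 0.0, -1.0]]
force: [-0.6, -0.4, 0.4]
finger_gap: 0.0277
finger_force: 39.5
t: 11.92
position: [0.5739, -0.2537, -0.0]
orientation: [[-0.998, -0.07, -0.0], [-0.07, 0.998, 0.0], [0.0, 0.0, -1.0]]
force: [0.6, -0.1, -0.4]
finger_gap: 0.0282
finger_force: 39.5
```

```bash
python3 -m creep '0.02 0 0 0.0006 0 0 0;0.02 0 0 0 0 0 0;0.02 0 0 0 0 0 0';python3 -m creep '0.02 0 0 0.0006 0 0 0;0.02 0 0 0 0 0 0;0.02 0 0 0 0 0 0'
```

```text
t: 12.3
position: [0.574, -0.2537, -0.0002]
orientation: [[-0.998, -0.07, 0.0], [-0.07, 0.998, -0.0], [-0.0, -0.0, -1.0]]
force: [-3.3, 0.6, 5.9]
finger_gap: 0.0278
finger_force: 39.9
t: 12.68
position: [0.574, -0.2538, -0.0002]
orientation: [[-0.998, -0.07, 0.001], [-0.07, 0.998, -0.0], [-0.001, -0.0, -1.0]]
force: [-3.8, 1.6, 9.5]
finger_gap: 0.0283
finger_force: 40.4
```

It's on the floor, so I ease off the push, release, then rise.

```bash
python3 -m creep '0.02 0 0 -0.0009 0 0 0;0.02 0 0 0 0 0 0;0.032 0 0 0 0 0 0;0.036 0 0 0 0 0 0;0.045 0 0 0 0 0 0;0.05 0 0 0 0 0 0;0.055 0 0 0 0 0 0;0.055 0 0 -0.01 0 0 0;0.055 0 0 -0.03 0 0 0;0.055 0 0 -0.03 0 0 0;0.055 0 0 -0.03 0 0 0;0.055 0 0 -0.01 0 0 0;0.055 0 0 0 0 0 0;0.055 0 0 0 0 0 0'; python3 to.py .446 -.0917 .11 94
```

```text
t: 14.42
position: [0.5734, -0.2535, 0.1082]
orientation: [[-0.998, -0.07, -0.002], [-0.07, 0.998, 0.001], [0.002, 0.001, -1.0]]
force: [0.7, -0.1, -0.1]
finger_gap: 0.0551
finger_force: 0.0
t 14.43 p [ 0.5734 -0.2535  0.1082] turn [ 0.0009 -0.0017  0.0004] shift [ 0.1158  0.1703 -0.0018] F [ 0.7396 -0.1437 -0.1213] gap 0.0551 ff 0.0
```

Before the tall things I need the height of the gripper's body above the tips.

```bash
python3 - <<'E'
from h import *
c=eyes.camera_params("scene"); p,d=eyes.read_camera("scene"); W=cloud(c,d).reshape(-1,3)
o=arm.get_obs()["position"]; W=W-o
Q=W[(abs(W[:,0])<.06)&(abs(W[:,1])<.07)&(W[:,2]>-.03)&(W[:,2]<.16)]
for a in np.arange(-.03,.16,.006):
    T=Q[(Q[:,2]>=a)&(Q[:,2]<a+.006)]
    C=T[abs(T[:,1])<.02]
    if len(T): print(round(a,3),len(T),"x",T[:,0].min(),T[:,0].max(),"y",T[:,1].min(),T[:,1].max(),"centre",len(C),C[:,0].max() if len(C) else "")
u,v=proj(c,o+[0,0,.07]); u,v=int(u),int(v)
q=cv2.convertScaleAbs(p[max(v-60,0):v+60,u-60:u+60],alpha=3,beta=20); cv2.imwrite("pics/s5.png",cv2.resize(q,None,fx=4,fy=4)); print(u,v)
E
```

```text
0.018 10 x -0.008116929143633933 0.014599021320041317 y -0.031436813526920626 0.034796414181101076 centre 0 
0.024 47 x -0.008130353011532976 0.015386200778237935 y -0.03830788390317724 0.03985264316735132 centre 0 
0.03 56 x -0.007121882920956724 0.015489090739297495 y -0.04023599622556301 0.040892575118470165 centre 0 
0.036 56 x -0.0076320410499182145 0.015340130158896237 y -0.040206804726690026 0.04144282958269738 centre 0 
0.042 53 x -0.00013802146210672994 0.01656952042051829 y -0.04029162748428988 0.04129434595851306 centre 0 
0.048 49 x -0.0019494202785692583 0.016197157280230634 y -0.04007753145421472 0.04123884574699749 centre 0 
0.054 41 x 0.005356107296445645 0.01640209445466545 y -0.04464471618125232 0.042903715744132986 centre 0 
0.06 78 x 0.004285022851158393 0.01802655629699168 y -0.05559777567725199 0.05614442915761744 centre 0 
0.066 246 x -0.012018586295024392 0.0201005679833417 y -0.05789308434894086 0.05939046770778339 centre 0 
0.072 287 x -0.013938691577570772 0.019037138433023237 y -0.05901863848534439 0.060184876511341245 centre 0 
0.078 132 x -0.013866508662
[... 998 characters left out ...]
495885 0.01613373853045119 y -0.04415425008567375 0.04557031594911598 centre 0 
0.132 40 x -0.0006236091044371506 0.01547381704345363 y -0.03843715992800939 0.038631230853828274 centre 0 
0.138 8 x 0.007108322530203104 0.036458195446506414 y -0.03683234061628954 0.03694317115005463 centre 2 0.036458195446506414
0.144 150 x 0.00793236185643409 0.03958695282473523 y -0.036457503249151535 0.03682291060093848 centre 93 0.03958695282473523
0.15 219 x 0.00935226296192726 0.03968202968518042 y -0.03574084321465393 0.03661810457482134 centre 125 0.03968202968518042
0.156 151 x 0.004603277826161767 0.039786886664794685 y -0.03640114925916332 0.037308459088024326 centre 85 0.039786886664794685
153 226
```

View pics/s5.png

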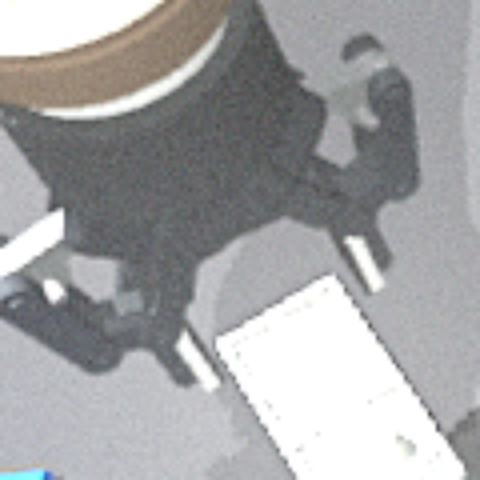

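The palm sits about 66 mm above the tips, at TCP+0.085, so the 62 mm objective and the 74 mm bottle clear it. Now for the long objective.

```bash
python3 -m creep '0.055 0.01 0.014 0 0 0 0;0.055 0.018 0.026 0 0 0 0;0.055 0.022 0.033 0 0 0 0;0.055 0.022 0.033 0 0 0 0;0.055 0.022 0.033 0 0 0 0;0.055 0.016 0.023 0 0 0 0;0.055 0.006 0.008 0 0 0 0;0.055 0 0 0 0 0 0;0.055 0 0 0 0 0 0'; python3 to.py .446 -.0917 .004 94;  python3 - <<'E'
from h import *
c=eyes.camera_params("scene"); p,d=eyes.read_camera("scene"); W=cloud(c,d)
m=(W[...,2]>.008)&(W[...,2]<.07)&(d>0)&(abs(W[...,0]-.446)<.025)&(abs(W[...,1]+.092)<.03); P=W[m]; T=P[P[:,2]>.055]; B=P[P[:,2]<.04]
print(len(P),T.mean(0) if len(T) else "",B.min(0),B.max(0))
E
```

```text
t: 15.6
position: [0.4467, -0.0928, 0.1095]
orientation: [[-0.998, -0.07, -0.0], [-0.07, 0.998, -0.0], [0.0, -0.0, -1.0]]
force: [0.1, 0.3, 0.8]
finger_gap: 0.055
finger_force: 0.0
t 15.6 p [ 0.4467 -0.0928  0.1095] turn [-0.0001 -0.0002 -0.0001] shift [0.0006 0.0012 0.1055] F [0.0511 0.318  0.8287] gap 0.055 ff 0.0
325 [ 0.4498 -0.0919  0.0596] [ 0.4438 -0.1054  0.008 ] [ 0.4618 -0.0786  0.04  ]
```

```bash
python3 -m creep '0.055 0 0.001 0.025 0 0 0;0.055 0 0 0.03 0 0 0;0.055 0 0 0.025 0 0 0;0.055 0 0 0.015 0 0 0;0.055 0 0 0.0105 0 0 0;0.055 0 0 0 0 0 0;0.02 0 0 0 0 0 0;0.02 0 0 0 0 0 0;0.02 0 0 0 0 0 0;0.02 0 0 0 0 0 0;0.02 0 0 0 0 0 0;0.02 0 0 0 0 0 0' 40
```

```text
t: 17.15
position: [0.4468, -0.0913, 0.0052]
orientation: [[-0.998, -0.07, 0.002], [-0.07, 0.998, -0.0], [-0.002, -0.0, -1.0]]
force: [-1.3, 1.3, 6.8]
finger_gap: 0.0263
finger_force: 39.4
```

```bash
python3 -m creep '0.02 0 0 -0.005 0 0 0;0.02 0 0 -0.015 0 0 0;0.02 0 0 -0.025 0 0 0;0.02 0 0 -0.03 0 0 0;0.02 0 0 -0.025 0 0 0;0.02 -0.003 -0.01 -0.01 0 0 0;0.02 -0.008 -0.025 0 0 0 0;0.02 -0.011 -0.034 0 0 0 0;0.02 -0.011 -0.034 0 0 0 0;0.02 -0.011 -0.034 0 0 0 0;0.02 -0.008 -0.024 0 0 0 0;0.02 -0.003 -0.01 0 0 0 0;0.02 0 0 0 0 0 0;0.02 0 0 0 0 0 0'; python3 to.py .5136 -.2576 .01 94;  python3 - <<'E'
from h import *
for n in ("scene","top"):
    c=eyes.camera_params(n); p,d=eyes.read_camera(n); W=cloud(c,d)
    Q=W.reshape(-1,3); Q=Q[(abs(Q[:,0]-.575)<.024)&(abs(Q[:,1]+.253)<.024)&(Q[:,2]>.015)&(Q[:,2]<.04)]
    print(n,"round",len(Q),(Q.min(0)+Q.max(0))/2,np.percentile(Q[:,2],[50,90])) if len(Q) else print(n,0)
    if n=="scene":
        q=cv2.convertScaleAbs(p[140:320,90:310],alpha=2,beta=10); cv2.imwrite("pics/s6.png",cv2.resize(q,None,fx=3,fy=3))
E
```

```text
t: 18.9
position: [0.5127, -0.2574, 0.1142]
orientation: [[-0.998, -0.071, -0.0], [-0.071, 0.998, 0.0], [0.0, 0.0, -1.0]]
force: [0.2, 0.1, -2.0]
finger_gap: 0.0268
finger_force: 39.7
t 18.9 p [ 0.5127 -0.2574  0.1142] turn [ 0.0003 -0.0003  0.0008] shift [-0.0008 -0.0003  0.1042] F [ 0.2251  0.0954 -2.0161] gap 0.0268 ff 39.7
scene round 305 [ 0.5755 -0.2535  0.0229] [0.0277 0.0292]
top round 196 [ 0.5721 -0.2548  0.0243] [0.0281 0.0299]
```

View pics/s6.png

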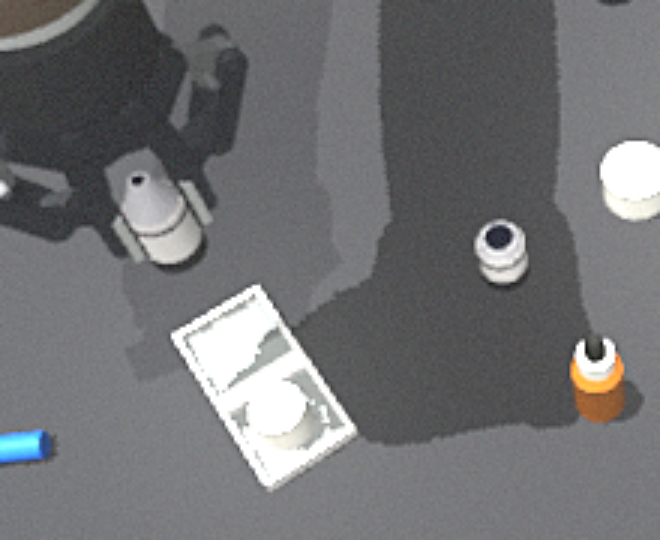

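The round mount sits upright in its compartment at crop (280,412). The long objective hangs upright at (165,220). Lowering it now.

```bash
python3 -m creep '0.02 -0.001 0 0.025 0 0 0;0.02 0 0 0.03 0 0 0;0.02 0 0 0.025 0 0 0;0.02 0 0 0.015 0 0 0;0.02 0 0 0.0075 0 0 0;0.02 0 0 0.001 0 0 0;0.02 0 0 0 0 0 0;0.02 0 0 0 0 0 0'; python3 -m creep '0.02 0 0 0.001 0 0 0;0.02 0 0 0 0 0 0;0.02 0 0 0 0 0 0'; python3 -m creep '0.02 0 0 0.0007 0 0 0;0.02 0 0 0 0 0 0;0.02 0 0 0 0 0 0' ; python3 -m creep '0.02 0 0 0.0007 0 0 0;0.02 0 0 0 0 0 0;0.02 0 0 0 0 0 0' 
```

```text
t: 20.0
position: [0.5145, -0.2581, 0.0115]
orientation: [[-0.998, -0.07, 0.001], [-0.07, 0.998, -0.001], [-0.001, -0.001, -1.0]]
force: [-0.8, -0.2, -1.9]
finger_gap: 0.0267
finger_force: 39.7
t: 20.38
position: [0.514, -0.2579, 0.0097]
orientation: [[-0.998, -0.07, -0.0], [-0.07, 0.998, 0.0], [0.0, 0.0, -1.0]]
force: [0.3, 0.0, -1.2]
finger_gap: 0.0268
finger_force: 39.7
t: 20.75
position: [0.514, -0.2579, 0.009]
orientation: [[-0.998, -0.07, -0.0], [-0.07, 0.998, 0.0], [0.0, 0.0, -1.0]]
force: [-0.3, 0.2, -3.0]
finger_gap: 0.0267
finger_force: 39.7
t: 21.12
position: [0.5141, -0.2579, 0.0083]
orientation: [[-0.998, -0.07, 0.0], [-0.07, 0.998, -0.0], [-0.0, -0.0, -1.0]]
force: [0.9, 0.1, -1.6]
finger_gap: 0.0269
finger_force: 39.7
```

```bash
python3 -m creep '0.02 0 0 0.0006 0 0 0;0.02 0 0 0 0 0 0;0.02 0 0 0 0 0 0' ; python3 -m creep '0.02 0 0 0.0006 0 0 0;0.02 0 0 0 0 0 0;0.02 0 0 0 0 0 0' 
```

```text
t: 21.5
position: [0.5141, -0.2579, 0.0082]
orientation: [[-0.998, -0.07, 0.0], [-0.07, 0.998, -0.0], [-0.0, -0.0, -1.0]]
force: [-2.7, 0.7, 4.8]
finger_gap: 0.0266
finger_force: 40.1
t: 21.88
position: [0.5142, -0.258, 0.0082]
orientation: [[-0.998, -0.07, 0.001], [-0.07, 0.998, -0.0], [-0.001, -0.0, -1.0]]
force: [-3.5, 3.2, 9.8]
finger_gap: 0.0265
finger_force: 40.7
```

```bash
python3 -m creep '0.02 0 0 -0.0009 0 0 0;0.02 0 0 0 0 0 0;0.03 0 0 0 0 0 0;0.036 0 0 0 0 0 0;0.045 0 0 0 0 0 0;0.05 0 0 0 0 0 0;0.055 0 0 0 0 0 0;0.055 0 0 -0.01 0 0 0;0.055 0 0 -0.03 0 0 0;0.055 0 0 -0.03 0 0 0;0.055 0 0 -0.025 0 0 0;0.055 0 0 -0.005 0 0 0;0.055 0 0 0 0 0 0.147;0.055 0 0 0 0 0 0.147;0.055 0 0 0 0 0 0.147;0.055 0 0 0 0 0 0.147;0.055 0 0 0 0 0 0.147;0.055 0 0 0 0 0 0;0.055 0 0 0 0 0 0'; python3 to.py .548 .1024 .11 52
```

```text
t: 24.25
position: [0.5139, -0.2579, 0.1076]
orientation: [[-0.789, 0.614, -0.0], [0.614, 0.789, 0.0], [0.001, -0.0, -1.0]]
force: [0.4, 0.2, -1.0]
finger_gap: 0.0551
finger_force: 0.0
t 24.25 p [ 0.5139 -0.2579  0.1076] turn [-0.0001 -0.0005  0.0015] shift [ 0.1949  0.3049 -0.0024] F [ 0.406   0.1593 -0.9756] gap 0.0551 ff 0.0
```

```bash
python3 -m creep '0.055 0.01 0.015 0 0 0 0;0.055 0.02 0.031 0 0 0 0;0.055 0.025 0.04 0 0 0 0;0.055 0.025 0.04 0 0 0 0;0.055 0.025 0.04 0 0 0 0;0.055 0.025 0.04 0 0 0 0;0.055 0.025 0.04 0 0 0 0;0.055 0.022 0.033 0 0 0 0;0.055 0.013 0.019 0 0 0 0;0.055 0.005 0.007 0 0 0 0;0.055 0 0 0 0 0 0;0.055 0 0 0 0 0 0'; python3 to.py .548 .1024 -.004 52; python3 - <<'E'
from h import *
for n in ("scene","top"):
    c=eyes.camera_params(n); p,d=eyes.read_camera(n); W=cloud(c,d)
    for nm,x,y in (("long",.514,-.257),("block",.548,.102)):
        Q=W.reshape(-1,3); Q=Q[(abs(Q[:,0]-x)<.026)&(abs(Q[:,1]-y)<.026)&(Q[:,2]>.015)&(Q[:,2]<.08)]
        if len(Q): T=Q[Q[:,2]>Q[:,2].max()-.006]; print(n,nm,len(Q),(Q.min(0)+Q.max(0))[:2]/2,np.ptp(Q,0)[:2],"top",T.mean(0))
E
```

```text
t: 25.75
position: [0.5486, 0.1017, 0.108]
orientation: [[-0.787, 0.617, -0.0], [0.617, 0.787, -0.0], [-0.0, -0.0, -1.0]]
force: [-0.7, 0.2, -0.6]
finger_gap: 0.0548
finger_force: 0.0
t 25.75 p [0.5486 0.1017 0.108 ] turn [-0.0001  0.0001 -0.0021] shift [0.0009 0.0001 0.112 ] F [-0.6921  0.2441 -0.6206] gap 0.0548 ff 0.0
scene long 382 [ 0.5166 -0.2578] [0.026  0.0276] top [ 0.5157 -0.258   0.0637]
scene block 210 [0.5501 0.1035] [0.0381 0.039 ] top [0.55   0.1029 0.0244]
top long 221 [ 0.5107 -0.2592] [0.0268 0.0284] top [ 0.5107 -0.2583  0.0642]
top block 16 [0.5525 0.0854] [0.0098 0.0065] top [0.552  0.0863 0.0245]
```

```bash
python3 -m creep '0.055 0.001 0 0.025 0 0 0;0.055 0 0 0.03 0 0 0;0.055 0 0 0.025 0 0 0;0.055 0 0 0.018 0 0 0;0.055 0 0 0.009 0 0 0;0.055 0 0 0.004 0 0 0;0.055 0 0 0 0 0 0;0.015 0 0 0 0 0 0;0.015 0 0 0 0 0 0;0.015 0 0 0 0 0 0;0.015 0 0 0 0 0 0;0.015 0 0 0 0 0 0;0.015 0 0 0 0 0 0' 40
```

```text
t: 27.48
position: [0.5485, 0.1032, -0.0022]
orientation: [[-0.787, 0.617, 0.001], [0.617, 0.787, 0.0], [-0.001, 0.001, -1.0]]
force: [0.1, 0.3, 6.1]
finger_gap: 0.0231
finger_force: 40.2
```

```bash
python3 -m creep '0.015 0 0 -0.005 0 0 0;0.015 0 0 -0.015 0 0 0;0.015 0 0 -0.025 0 0 0;0.015 0 0 -0.03 0 0 0;0.015 0 0 -0.025 0 0 0;0.015 0 0 -0.005 0 0 -0.15;0.015 0 0 0 0 0 -0.15;0.015 0 0 0 0 0 -0.15;0.015 0 0 0 0 0 -0.15;0.015 0 0 0 0 0 -0.15;0.015 0 0 0 0 0 -0.15;0.015 0 0 0 0 0 0;0.015 0 0 0 0 0 0'; python3 to.py .591 .2475 .1 103.7
```

```text
t: 29.1
position: [0.548, 0.103, 0.1024]
orientation: [[-0.973, -0.23, 0.0], [-0.23, 0.973, 0.0], [-0.0, -0.0, -1.0]]
force: [-0.7, -1.0, -0.9]
finger_gap: 0.0231
finger_force: 39.4
t 29.1 p [0.548  0.103  0.1024] turn [-0.      0.0003 -0.0072] shift [-0.076   0.1302  0.0024] F [-0.7362 -1.0387 -0.9426] gap 0.0231 ff 39.4
```

```bash
python3 -m creep '0.015 -0.006 0.011 0 0 0 -0.007;0.015 -0.014 0.024 0 0 0 0;0.015 -0.018 0.03 0 0 0 0;0.015 -0.018 0.03 0 0 0 0;0.015 -0.014 0.024 0 0 0 0;0.015 -0.006 0.011 0 0 0 0;0.015 0 0 0 0 0 0;0.015 0 0 0.025 0 0 0;0.015 0 0 0.03 0 0 0;0.015 0 0 0.022 0 0 0;0.015 0 0 0.014 0 0 0;0.015 0 0 0.006 0 0 0;0.015 0 0 0 0 0 0;0.015 0 0 0 0 0 0'; python3 to.py .591 .2475 0 103.7; python3 - <<'E'
from h import *
p=eyes.read_camera("scene")[0]; q=cv2.convertScaleAbs(p[80:210,330:470],alpha=2,beta=10); cv2.imwrite("pics/s7.png",cv2.resize(q,None,fx=4,fy=4))
E
```

```text
t: 30.85
position: [0.5911, 0.2476, 0.006]
orientation: [[-0.971, -0.24, 0.001], [-0.24, 0.971, 0.0], [-0.001, 0.0, -1.0]]
force: [0.8, -0.7, -0.9]
finger_gap: 0.0227
finger_force: 39.4
t 30.85 p [0.5911 0.2476 0.006 ] turn [0.0002 0.0013 0.003 ] shift [ 0.0001 -0.0001  0.006 ] F [ 0.8317 -0.6639 -0.8901] gap 0.0227 ff 39.4
```

View pics/s7.png

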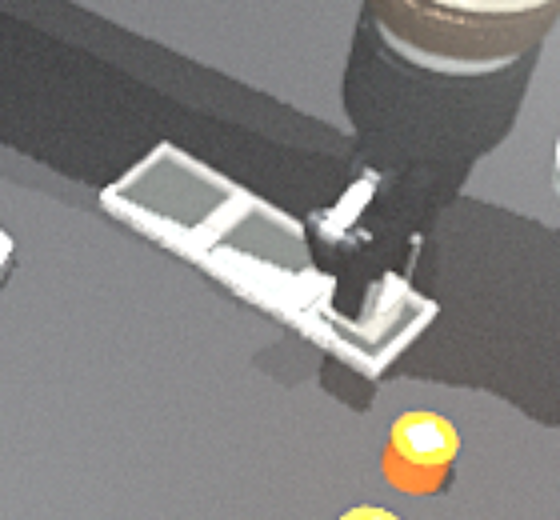

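The block is centred over the last compartment at crop (380,305), gripped along the tray's y. Lowering in small steps.

```bash
python3 -m creep '0.015 0 0 0.002 0 0 0;0.015 0 0 0.001 0 0 0;0.015 0 0 0 0 0 0;0.015 0 0 0 0 0 0'; python3 -m creep '0.015 0 0 0.0007 0 0 0;0.015 0 0 0 0 0 0;0.015 0 0 0 0 0 0'; python3 -m creep '0.015 0 0 0.0007 0 0 0;0.015 0 0 0 0 0 0;0.015 0 0 0 0 0 0'; python3 -m creep '0.015 0 0 0.0007 0 0 0;0.015 0 0 0 0 0 0;0.015 0 0 0 0 0 0' 
```

```text
t: 31.4
position: [0.5906, 0.2474, 0.002]
orientation: [[-0.971, -0.24, -0.0], [-0.24, 0.971, -0.0], [0.0, -0.0, -1.0]]
force: [-0.3, 0.1, -0.2]
finger_gap: 0.0227
finger_force: 39.4
t: 31.78
position: [0.5906, 0.2474, 0.0013]
orientation: [[-0.971, -0.24, -0.0], [-0.24, 0.971, 0.0], [0.0, 0.0, -1.0]]
force: [0.3, 1.0, -0.4]
finger_gap: 0.0229
finger_force: 39.4
t: 32.15
position: [0.5907, 0.2475, 0.0008]
orientation: [[-0.971, -0.24, 0.0], [-0.24, 0.971, 0.0], [-0.0, 0.0, -1.0]]
force: [-1.0, -0.4, 2.5]
finger_gap: 0.023
finger_force: 39.7
t: 32.52
position: [0.5907, 0.2475, 0.0008]
orientation: [[-0.971, -0.24, 0.001], [-0.24, 0.971, 0.0], [-0.001, 0.0, -1.0]]
force: [-2.9, -1.3, 7.7]
finger_gap: 0.023
finger_force: 40.4
```

```bash
python3 -m creep '0.015 0 0 -0.0009 0 0 0;0.015 0 0 0 0 0 0;0.027 0 0 0 0 0 0;0.032 0 0 0 0 0 0;0.04 0 0 0 0 0 0;0.05 0 0 0 0 0 0;0.055 0 0 0 0 0 0;0.055 0 0 -0.01 0 0 0;0.055 0 0 -0.03 0 0 0;0.055 0 0 -0.03 0 0 0;0.055 0 0 -0.03 0 0 0;0.055 0 0 -0.005 0 0 0;0.055 0 0 0 0 0 0'; python3 -m creep '0.055 0.008 -0.02 0 0 0 0;0.055 0.013 -0.036 0 0 0 0;0.055 0.016 -0.043 0 0 0 0;0.055 0.016 -0.043 0 0 0 0;0.055 0.016 -0.043 0 0 0 0;0.055 0.016 -0.043 0 0 0 0;0.055 0.015 -0.043 0 0 0 0;0.055 0.011 -0.033 0 0 0 0;0.055 0.008 -0.02 0 0 0 0;0.055 0.003 -0.009 0 0 0 0;0.055 0 0 0 0 0 0;0.055 0 0 0 0 0 0'; python3 to.py .552 -.105 -.001 103.7; python3 - <<'E'
from h import *
for n in ("scene","top"):
    c=eyes.camera_params(n); p,d=eyes.read_camera(n); W=cloud(c,d)
    for nm,x,y in (("block",.591,.2475),("short",.552,-.105)):
        Q=W.reshape(-1,3); Q=Q[(abs(Q[:,0]-x)<.026)&(abs(Q[:,1]-y)<.026)&(Q[:,2]>.015)&(Q[:,2]<.08)]
        if len(Q): T=Q[Q[:,2]>Q[:,2].max()-.006]; print(n,nm,len(Q),(Q.min(0)+Q.max(0))[:2]/2,np.ptp(Q,0)[:2],"top",T.mean(0))
E
```

```text
t: 34.15
position: [0.5907, 0.2475, 0.1058]
orientation: [[-0.971, -0.24, 0.0], [-0.24, 0.971, 0.0], [-0.0, 0.0, -1.0]]
force: [0.8, 0.8, -0.2]
finger_gap: 0.0551
finger_force: 0.0
t: 35.65
position: [0.552, -0.1045, 0.1055]
orientation: [[-0.971, -0.24, -0.0], [-0.24, 0.971, 0.0], [0.0, 0.0, -1.0]]
force: [0.0, 0.7, 0.1]
finger_gap: 0.055
finger_force: 0.0
t 35.65 p [ 0.552  -0.1045  0.1055] turn [ 0.0003 -0.0003  0.0037] shift [ 0.0001 -0.0005  0.1065] F [0.0145 0.7196 0.1287] gap 0.055 ff 0.0
scene block 239 [0.5925 0.246 ] [0.0374 0.0307] top [0.592  0.2457 0.0275]
scene short 256 [ 0.5553 -0.1037] [0.0255 0.0276] top [ 0.5545 -0.1039  0.0378]
top block 245 [0.5884 0.2447] [0.036  0.0317] top [0.5881 0.2446 0.0276]
```

```bash
python3 -m creep '0.055 0 0 0.025 0 0 0;0.055 0 0 0.03 0 0 0;0.055 0 0 0.025 0 0 0;0.055 0 0 0.018 0 0 0;0.055 0 0 0.008 0 0 0;0.055 0 0 0 0 0 0;0.02 0 0 0 0 0 0;0.02 0 0 0 0 0 0;0.02 0 0 0 0 0 0;0.02 0 0 0 0 0 0;0.02 0 0 0 0 0 0' 40;  python3 -m creep '0.02 0 0 -0.005 0 0 0;0.02 0 0 -0.015 0 0 0;0.02 0 0 -0.025 0 0 0;0.02 0 0 -0.03 0 0 0;0.02 0 0 -0.025 0 0 0;0.02 0 0 -0.01 0 0 0;0.02 0 0 0 0 0 0;0.02 0 0 0 0 0 0';python3 to.py .5326 .2333 .1 103.7
```

```text
t: 37.12
position: [0.5527, -0.1052, 0.001]
orientation: [[-0.971, -0.24, 0.002], [-0.24, 0.971, -0.0], [-0.002, -0.001, -1.0]]
force: [-0.7, 1.0, 5.6]
finger_gap: 0.0261
finger_force: 39.3
t: 38.12
position: [0.5516, -0.105, 0.1087]
orientation: [[-0.971, -0.24, -0.002], [-0.24, 0.971, 0.0], [0.001, 0.001, -1.0]]
force: [0.9, -0.2, -1.2]
finger_gap: 0.0267
finger_force: 39.4
t 38.12 p [ 0.5516 -0.105   0.1087] turn [ 0.0006 -0.0014  0.0031] shift [-0.0617  0.3332  0.0087] F [ 0.8929 -0.1785 -1.1762] gap 0.0267 ff 39.4
```

```bash
python3 -m creep '0.02 -0.003 0.016 0 0 0 0;0.02 -0.006 0.034 0 0 0 0;0.02 -0.008 0.043 0 0 0 0;0.02 -0.008 0.043 0 0 0 0;0.02 -0.008 0.043 0 0 0 0;0.02 -0.008 0.043 0 0 0 0;0.02 -0.008 0.043 0 0 0 0;0.02 -0.007 0.038 0 0 0 0;0.02 -0.004 0.022 0 0 0 0;0.02 -0.0017 0.0082 0 0 0 0;0.02 0 0 0 0 0 0;0.02 0 0 0.025 0 0 0;0.02 0 0 0.03 0 0 0;0.02 0 0 0.025 0 0 0;0.02 0 0 0.015 0 0 0;0.02 0 0 0.006 0 0 0;0.02 0 0 0 0 0 0;0.02 0 0 0 0 0 0'; python3 to.py .5326 .2333 .004 103.7;  python3 - <<'E'
from h import *
p=eyes.read_camera("scene")[0]; q=cv2.convertScaleAbs(p[80:210,330:470],alpha=2,beta=10); cv2.imwrite("pics/s8.png",cv2.resize(q,None,fx=4,fy=4))
E
```

```text
t: 40.38
position: [0.5326, 0.2334, 0.0098]
orientation: [[-0.971, -0.24, 0.001], [-0.24, 0.971, 0.001], [-0.001, 0.0, -1.0]]
force: [-0.6, -0.4, -0.7]
finger_gap: 0.0263
finger_force: 39.6
t 40.38 p [0.5326 0.2334 0.0098] turn [0.0002 0.0014 0.0031] shift [ 0.     -0.0001  0.0058] F [-0.5735 -0.4197 -0.6589] gap 0.0263 ff 39.6
```

View pics/s8.png

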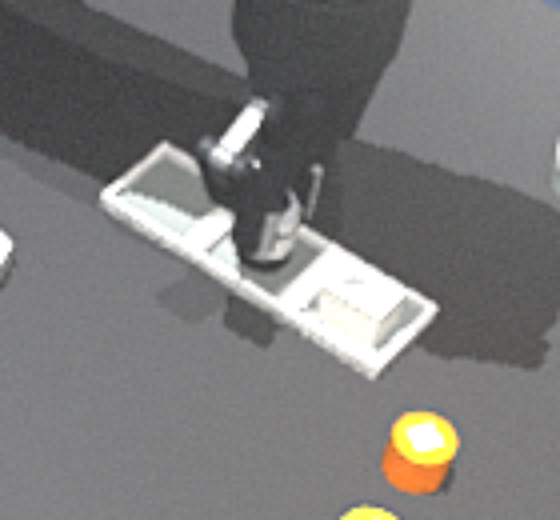

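The block stands flat in the end compartment at crop (360,315). The short objective is over the middle one at (270,235).

```bash
python3 -m creep '0.02 0 0 0.002 0 0 0;0.02 0 0 0.0015 0 0 0;0.02 0 0 0 0 0 0;0.02 0 0 0 0 0 0'; python3 -m creep '0.02 0 0 0.0007 0 0 0;0.02 0 0 0 0 0 0;0.02 0 0 0 0 0 0'; python3 -m creep '0.02 0 0 0.0007 0 0 0;0.02 0 0 0 0 0 0;0.02 0 0 0 0 0 0'; python3 -m creep '0.02 0 0 0.0007 0 0 0;0.02 0 0 0 0 0 0;0.02 0 0 0 0 0 0' 
```

```text
t: 40.92
position: [0.532, 0.2332, 0.0053]
orientation: [[-0.971, -0.24, -0.0], [-0.24, 0.971, -0.0], [0.0, -0.0, -1.0]]
force: [-0.2, 0.4, -1.8]
finger_gap: 0.0265
finger_force: 39.6
t: 41.3
position: [0.532, 0.2332, 0.0046]
orientation: [[-0.971, -0.24, -0.0], [-0.24, 0.971, -0.0], [0.0, -0.0, -1.0]]
force: [1.2, 1.0, -1.4]
finger_gap: 0.0265
finger_force: 39.6
t: 41.68
position: [0.5321, 0.2332, 0.004]
orientation: [[-0.971, -0.24, 0.0], [-0.24, 0.971, 0.0], [-0.0, 0.0, -1.0]]
force: [-1.8, 0.9, 0.7]
finger_gap: 0.0265
finger_force: 39.7
t: 42.05
position: [0.5322, 0.2332, 0.004]
orientation: [[-0.971, -0.24, 0.001], [-0.24, 0.971, 0.0], [-0.001, 0.0, -1.0]]
force: [-2.7, -0.4, 6.8]
finger_gap: 0.0263
finger_force: 40.3
```

```bash
python3 -m creep '0.02 0 0 -0.0009 0 0 0;0.02 0 0 0 0 0 0;0.03 0 0 0 0 0 0;0.036 0 0 0 0 0 0;0.045 0 0 0 0 0 0;0.05 0 0 0 0 0 0;0.055 0 0 0 0 0 0;0.055 0 0 -0.01 0 0 0;0.055 0 0 -0.03 0 0 0;0.055 0 0 -0.03 0 0 0;0.055 0 0 -0.03 0 0 0;0.055 0 0 -0.005 0 0 0;0.055 0 0 0 0 0 0'; python3 -m creep '0.055 -0.002 -0.02 0 0 0 0;0.055 -0.004 -0.036 0 0 0 0;0.055 -0.005 -0.044 0 0 0 0;0.055 -0.005 -0.044 0 0 0 0;0.055 -0.005 -0.044 0 0 0 0;0.055 -0.005 -0.044 0 0 0 0;0.055 -0.005 -0.044 0 0 0 0;0.055 -0.004 -0.039 0 0 0 0;0.055 -0.003 -0.028 0 0 0 0;0.055 -0.001 -0.012 0 0 0 0;0.055 0 0 0 0 0 0;0.055 0 0 0 0 0 0'; python3 to.py .655 -.102 .004 103.7; python3 - <<'E'
from h import *
for n in ("scene","top"):
    c=eyes.camera_params(n); p,d=eyes.read_camera(n); W=cloud(c,d)
    for nm,x,y in (("short",.532,.2332),("bottle",.655,-.102)):
        Q=W.reshape(-1,3); Q=Q[(abs(Q[:,0]-x)<.026)&(abs(Q[:,1]-y)<.026)&(Q[:,2]>.015)&(Q[:,2]<.08)]
        if len(Q): T=Q[Q[:,2]>Q[:,2].max()-.006]; print(n,nm,len(Q),(Q.min(0)+Q.max(0))[:2]/2,np.ptp(Q,0)[:2],"top",T.mean(0))
E
```

```text
t: 43.68
position: [0.5321, 0.2332, 0.109]
orientation: [[-0.971, -0.24, 0.0], [-0.24, 0.971, 0.0], [-0.0, 0.0, -1.0]]
force: [0.4, -0.4, 0.1]
finger_gap: 0.0548
finger_force: 0.0
t: 45.18
position: [0.6547, -0.1013, 0.1089]
orientation: [[-0.971, -0.24, -0.0], [-0.24, 0.971, 0.0], [0.0, 0.0, -1.0]]
force: [0.9, -0.2, 0.2]
finger_gap: 0.0552
finger_force: 0.0
t 45.17 p [ 0.6547 -0.1013  0.1089] turn [ 0.0004 -0.0003  0.0038] shift [-0.0001 -0.0007  0.1049] F [ 0.9491 -0.2127  0.1852] gap 0.0552 ff 0.0
scene short 210 [0.5348 0.2308] [0.0267 0.0267] top [0.535  0.2313 0.0407]
scene bottle 352 [ 0.6584 -0.1014] [0.0264 0.0272] top [ 0.6581 -0.102   0.0725]
top short 196 [0.5313 0.2308] [0.0255 0.0284] top [0.5308 0.2298 0.0412]
```

```bash
python3 -m creep '0.055 -0.001 0 0.025 0 0 0;0.055 0 0 0.03 0 0 0;0.055 0 0 0.025 0 0 0;0.055 0 0 0.014 0 0 0;0.055 0 0 0.006 0 0 0;0.055 0 0 0 0 0 0'; python3 -m creep '0.055 0 0 0.004 0 0 0;0.055 0 0 0 0 0 0;0.02 0 0 0 0 0 0;0.02 0 0 0 0 0 0;0.02 0 0 0 0 0 0;0.02 0 0 0 0 0 0;0.02 0 0 0 0 0 0' 40;  python3 -m creep '0.02 0 0 -0.005 0 0 0;0.02 0 0 -0.015 0 0 0;0.02 0 0 -0.025 0 0 0;0.02 0 0 -0.03 0 0 0;0.02 0 0 -0.025 0 0 0;0.02 0 0 -0.01 0 0 0;0.02 0 0 0 0 0 0;0.02 0 0 0 0 0 0';python3 to.py .474 .219 .1 103.7
```

```text
t: 46.02
position: [0.6562, -0.1017, 0.0096]
orientation: [[-0.971, -0.24, 0.0], [-0.24, 0.971, -0.0], [-0.0, -0.0, -1.0]]
force: [-1.1, 0.2, 0.2]
finger_gap: 0.0551
finger_force: 0.0
t: 46.9
position: [0.6563, -0.1019, 0.0055]
orientation: [[-0.971, -0.24, 0.001], [-0.24, 0.971, -0.0], [-0.001, -0.0, -1.0]]
force: [-0.5, -0.2, 4.5]
finger_gap: 0.0264
finger_force: 39.6
t: 47.9
position: [0.6555, -0.1018, 0.1138]
orientation: [[-0.971, -0.24, -0.002], [-0.24, 0.971, 0.0], [0.002, 0.001, -1.0]]
force: [-0.5, -0.0, -0.7]
finger_gap: 0.0265
finger_force: 39.4
t 47.9 p [ 0.6555 -0.1018  0.1138] turn [ 0.0007 -0.0016  0.0031] shift [0.1004 0.3546 0.0138] F [-0.4688 -0.0323 -0.743 ] gap 0.0265 ff 39.4
```

```bash
python3 -m creep '0.02 0.005 0.018 0 0 0 0;0.02 0.01 0.036 0 0 0 0;0.02 0.0125 0.044 0 0 0 0;0.02 0.0125 0.044 0 0 0 0;0.02 0.0125 0.044 0 0 0 0;0.02 0.0125 0.044 0 0 0 0;0.02 0.0125 0.044 0 0 0 0;0.02 0.0115 0.041 0 0 0 0;0.02 0.008 0.028 0 0 0 0;0.02 0.0034 0.0116 0 0 0 0;0.02 0 0 0 0 0 0;0.02 0 0 0.025 0 0 0;0.02 0 0 0.03 0 0 0;0.02 0 0 0.025 0 0 0;0.02 0 0 0.015 0 0 0;0.02 0 0 0.006 0 0 0;0.02 0 0 0 0 0 0;0.02 0 0 0 0 0 0'; python3 to.py .474 .219 .0085 103.7;  python3 - <<'E'
from h import *
p=eyes.read_camera("scene")[0]; q=cv2.convertScaleAbs(p[60:210,310:470],alpha=2,beta=10); cv2.imwrite("pics/s9.png",cv2.resize(q,None,fx=4,fy=4))
E
```

```text
t: 50.15
position: [0.4741, 0.2185, 0.015]
orientation: [[-0.971, -0.24, 0.001], [-0.24, 0.971, 0.001], [-0.001, 0.0, -1.0]]
force: [-1.1, 0.3, -1.1]
finger_gap: 0.0264
finger_force: 39.5
t 50.15 p [0.4741 0.2185 0.015 ] turn [0.0002 0.0013 0.003 ] shift [-0.0001  0.0005  0.0065] F [-1.1045  0.2565 -1.0897] gap 0.0264 ff 39.5
```

View pics/s9.png

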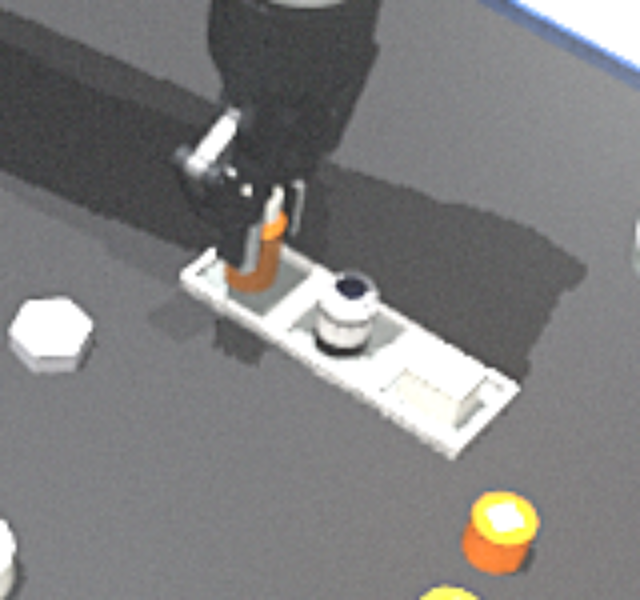

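The bottle is upright over the free compartment at crop (260,260). The short objective at (345,310) and the block at (440,395) stand upright.

```bash
python3 -m creep '0.02 0 0 0.003 0 0 0;0.02 0 0 0.0015 0 0 0;0.02 0 0 0 0 0 0;0.02 0 0 0 0 0 0'; python3 -m creep '0.02 0 0 0.0008 0 0 0;0.02 0 0 0 0 0 0;0.02 0 0 0 0 0 0'; python3 -m creep '0.02 0 0 0.0007 0 0 0;0.02 0 0 0 0 0 0;0.02 0 0 0 0 0 0'; python3 -m creep '0.02 0 0 0.0007 0 0 0;0.02 0 0 0 0 0 0;0.02 0 0 0 0 0 0' 
```

```text
t: 50.7
position: [0.4735, 0.2183, 0.0096]
orientation: [[-0.971, -0.24, 0.0], [-0.24, 0.971, -0.0], [0.0, -0.0, -1.0]]
force: [0.0, -0.4, -1.1]
finger_gap: 0.0264
finger_force: 39.5
t: 51.08
position: [0.4735, 0.2183, 0.0088]
orientation: [[-0.971, -0.24, -0.0], [-0.24, 0.971, -0.0], [0.0, -0.0, -1.0]]
force: [-0.2, -0.2, -1.1]
finger_gap: 0.0267
finger_force: 39.5
t: 51.45
position: [0.4736, 0.2184, 0.0085]
orientation: [[-0.971, -0.24, 0.0], [-0.24, 0.971, 0.0], [-0.001, 0.0, -1.0]]
force: [-2.1, -1.1, 5.6]
finger_gap: 0.0267
finger_force: 40.0
t: 51.82
position: [0.4737, 0.2184, 0.0084]
orientation: [[-0.971, -0.24, 0.001], [-0.24, 0.971, 0.0], [-0.001, 0.0, -1.0]]
force: [-3.8, -1.6, 10.8]
finger_gap: 0.0268
finger_force: 40.7
```

```bash
python3 -m creep '0.02 0 0 -0.001 0 0 0;0.02 0 0 0 0 0 0;0.03 0 0 0 0 0 0;0.036 0 0 0 0 0 0;0.045 0 0 0 0 0 0;0.05 0 0 0 0 0 0;0.055 0 0 0 0 0 0;0.055 0 0 -0.01 0 0 0;0.055 0 0 -0.03 0 0 0;0.055 0 0 -0.03 0 0 0;0.055 0 0 -0.03 0 0 0;0.055 0 0 -0.03 0 0 0;0.055 0 0 -0.03 0 0 0;0.055 0.03 0 0 0 0 0;0.055 0.05 0 0 0 0 0;0.055 0.05 0 0 0 0 0;0.055 0.03 0 0 0 0 0;0.055 0 0 0 0 0 0;0.055 0 0 0 0 0 0'; python3 - <<'E'
from h import *
pics=[eyes.read_camera(n)[0] for n in ("scene","top")]
a=pics[0][90:310,130:450]; b=pics[1][110:290,160:480]
cv2.imwrite("pics/fin.png",cv2.resize(np.vstack([a,b]),None,fx=1.45,fy=1.45)[:600])
E
```

```text
t: 54.2
position: [0.3188, 0.1802, 0.169]
orientation: [[-0.971, -0.24, 0.001], [-0.24, 0.971, 0.001], [-0.001, 0.0, -1.0]]
force: [0.8, -0.5, 0.5]
finger_gap: 0.0552
finger_force: 0.0
```

View pics/fin.png

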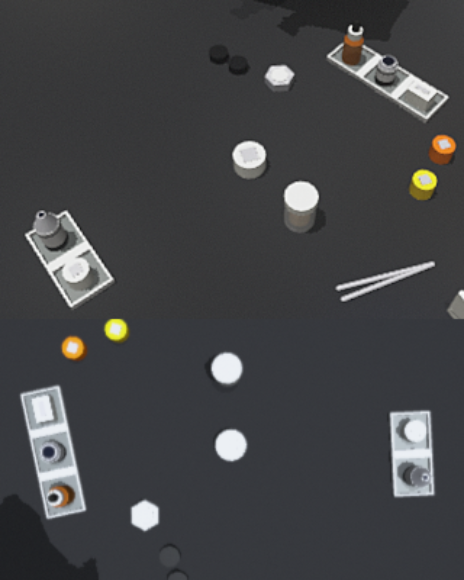

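The final picture shows all five upright in their compartments: scene part (353,45), (386,70), (418,92), (50,230) and (78,270). The wide mount, hexagonal block and jar are where they were, and the arm is clear.

```bash
python3 -c "
from rig import arm; print(arm.job_done())"
```

```text
the job is handed in; nothing more can be done
None
```

Both kits are made up and handed in at about 54 s: all five things stand upright in their own compartments, and the wide mount, hexagonal block and jar were left where they stood.

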